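# Walk the heavy parcel into its dispatch bay

## Task

The parcel with the green straps is too heavy to lift: walk it forward along the counter into the blue taped bay just ahead of it by pushing on its near side, close to one corner at a time. First push its left corner (left as the robot sees it) until that end has swung clearly ahead, by some 15 degrees or more, then the right corner until that end is ahead by as much, and go on by turns until the parcel stands centred in its bay and square with it. Do not tip it, and leave the parcel with the red straps where it is.

Things in the scene. Friction and masses are not known exactly. Their poses are not given: they have to be found in the camera images.
- parcel: heavy kraft-paper parcel, green straps, white label on top, 110 (x) x 200 (y) x 75 mm high, about 1.5 kg, loose. Origin: centre of its underside; x points ahead, away from the robot, y to the robot's left; its near side is the 200 mm face at x = -55 mm. Pushed 80 mm left or right of the middle of that face it turns about a point near its other end, some 85 mm beyond its centre. Takes 5 to 12 N
- bay: the parcel's bay: a rectangle of flat blue tape on the counter, 150 (x) x 230 (y) mm inside, tape 12 mm wide. Its centre lies 100 to 130 mm ahead of the parcel's, which partly covers it at the start. Origin: its centre; x points ahead, away from the robot, y to the robot's left
- bay_diagonal (a point): the centre of the bay again, with its x axis turned 45 degrees anticlockwise (from above) from the bay's x axis: a reference direction only, nothing to see
- other_parcel: the bystander: a parcel of the same size with red straps, in front of a bay of its own, to the left or right of the green one, with some 50 mm or more between them. Origin and axes as for the green one. It stays where it is
Mind the look-alikes: they are no part of the job. Leave any purple look-alike of the parcel alone.

How it is judged:
By the outcome, as a careful person would: the job done as asked, in the order asked, and still so for the second after the job is handed in, with the robot touching nothing.
It also fails if it takes over 51 s, if anything falls off the work surface, if the arm or the gripper's body presses on something with over 40 N, if the wrist force passes 120 N, or if a joint passes its speed limit or range.

## Robot

A 6-joint arm with a two-finger parallel gripper is mounted at the origin on the work surface. World frame = base frame: x ahead of the robot, y to its left, z up, the work surface at z = 0. Lengths are in mm, angles in rad, forces in N, time in s.
With the tool pointing down it reaches from about 425 to 1125 mm from the base axis. Payload 14.9 kg.
Tool frame: the origin (TCP) lies where the fingers leave the gripper's body, on its centre line; the fingertips stand manip.nose_length ahead of it and the grasp point (between the pads) lies 60 mm ahead of it (manip.nose_length is the distance from the TCP to the fingertips, in mm); z points along the fingers, y is the direction in which the jaws open and shut (so a half turn about z gives the same grasp; the last joint's range is limited). The gripper opens to 91 mm and grips with 3 to 60 N. Pads are 32 mm wide; open, the fingers measure 118 mm over their backs; the gripper's body (76 mm by 178 mm) begins 60 mm behind the grasp point.
Start: joints at [-1.316, 0.379, 1.734, -0, 1.028, -0.033], TCP at [198.686, -671.225, 292.232] pointing down, gripper open.
Joint ranges: [-2.77, 2.77], [-0.74, 2.19], [0, 2.66], [-1.06, 4.2], [0.31, 2.87], [-3.08, 3.08]. Speed limits (rad/s): [1.89, 1.89, 2.39, 3.14, 3.14, 3.14].

## Interface

Orientations are given as a rotation vector (axis times angle).
In Python, from cell import manip gives the robot as it stands. The module is installed in compiled form; this text tells all that it offers.
- The arm moves only by the tool move_arm, never from a script. Its argument "commands" is a list of rows, each an object with "xyz": the shift along the tool's x, y, z in cm, a list of three; "dr": the turn, a rotation vector about the tool's x, y, z in rad, a list of three; "gripper": the opening, from 0 (shut) to 1 (fully open). A call has 1 to 8 rows; each row shifts and turns the pose as measured when the row begins, along the tool's axes as they then stand; what a row does not reach is not made up. A row lasts 1/12 s, in which the tool goes at most 41.7 mm and 7.16 degrees, less where a joint would pass 70% of its speed; a pose out of reach is approached as far as the arm can. A call with a gripper value outside its range is refused whole. The fingers move at their own pace and stop on an object; "grip_force" is the grip in N (left out, the last holds). Time passes only in rows, so rows that do not move let the fingers close. It gives the time, the measured TCP pose, the force and the opening at its end, in the units of the state.
- manip.sense(): the state, without advancing time (a new reading comes with each control period).
- manip.camera(name): name is "scene" or "top"; returns a dict with "img" (400x640x3 uint8, red, green, blue), "z_map" (400x640 float32, mm along the optical axis (not along the pixel's ray), 0 where there is no reading), "K" (3x3 intrinsics, pixels), "R" (3x3) and "t" (3): a world point X has camera coordinates R X + t. Camera axes: x right, y down, z forward; pixel columns grow to the right and rows downward; lengths in mm; the calibration is good to about 2 mm. A picture is of the moment at which its call begins.
- manip.hand_in(): hands the job in, once; it reports no verdict.
Trained networks look in a picture, given as the dict that the camera call returned (one of the last four; its "shot" number tells which), for a name from the list of things; names that differ only in an ending like _2 or _b are one class to them, and where a whole thing is asked for, a point or a joint stands for the part that bears it (a point fixed in the world has none). Each returns a list of dicts, best first, with "p" (0 to 1); they miss things now and then, are a little off and sometimes report something else, mostly with a low value. They report only what shows in the picture. A call takes as long as a camera call. They do not tell look-alikes from the thing itself.
- manip.regions_of(picture, target): "pixels" (400x640 bool, what is visible of it) and "bbox" ([left, top, right, bottom] in pixels, round what is visible of it).
The state is a dict: "time_s": time; "joint_pos": joint angles; "qd": joint speeds; "effort": joint torques, N m; "tcp_pos": TCP position; "tool_rot": TCP orientation; "contact_force": force on the tool from outside, world axes, zero at the start; "wrist_torque": the same for the moment, N m; "width": opening from 0.0 (shut) to 1.0 (fully open).
Only numpy, scipy, OpenCV 4.12 (cv2) and the standard library are available. Lean on these libraries where they do the work, as an engineer would, in place of code of your own. Each camera call takes 0.05 s, during which the arm holds its last target.

## Working session

There is one attempt and no reset: what is moved stays moved. The work goes in short steps, Python scripts to look and compute and a tool call to move; the robot and the scene stay as the last step left them, time stands still between calls to the robot, and variables do not carry over. Pictures are saved under pics/ and viewed, and the job is handed in when it is done.

Besides the shell and the picture viewer there is one more tool, called after "Emit:" as name(argument=value, ...) on one line, values as JSON. move_arm: Moves the arm, as the interface text tells. Its arguments: {"type":"object","properties":{"commands":{"type":"array"},"grip_force":{"type":"number"}},"required":["commands"]}

```bash
mkdir -p pics
python3 - <<'E'
from cell import manip
import cv2,numpy as np
print(manip.nose_length, manip.sense())
for n in ("top","scene"):
    p=manip.camera(n); cv2.imwrite(f"pics/{n}0.png",p["img"][:,:,::-1])
    print(n,p["K"].tolist(),p["R"].tolist(),p["t"].tolist())
    for t in ("parcel","bay","other_parcel"):
        for r in manip.regions_of(p,t): print(t,r["p"],r["bbox"],r["pixels"].sum())
E
```

```text
78.3 {'time_s': 0.0, 'joint_pos': array([-1.31625991e+00,  3.79390555e-01,  1.73479873e+00,  2.80509334e-06,
        1.02853473e+00, -3.32903983e-02]), 'qd': array([-0.000664  ,  0.00081839, -0.0002122 , -0.00116291, -0.00087939,
       -0.00014984]), 'effort': array([ 5.40122899e-03, -7.63719821e+01, -4.34362721e+01,  6.51977188e-02,
        4.23365249e-02, -1.23951063e-04]), 'tcp_pos': array([ 198.62718077, -670.88615436,  291.59191859]), 'tool_rot': array([-3.10800313e+00, -4.50394728e-01,  1.92373560e-04]), 'contact_force': array([ 0.79245773,  0.5386611 , -0.00477341]), 'wrist_torque': array([0.00661601, 0.00470765, 0.03359252]), 'width': 0.9966280755473573}
top [[472.9923993594543, 0.0, 321.3040133727537], [0.0, 472.9923993594543, 194.60567861440302], [0.0, 0.0, 1.0]] [[-0.0037462366005908145, -0.9998708663085132, -0.015627425213263636], [-0.9976227332493977, 0.0048122424483079945, -0.0687439046506675], [0.06881023045546171, 0.015332743723236777, -0.9975119343419324]] [70.35908116219308, 548.0568093500639, 1128.12760405294]
parcel 0.91 [396.4, 264.9, 504.8, 348.1] 5165
parcel 0
[... 217 characters left out ...]
er_parcel 0.56 [379.0, 188.6, 474.7, 240.6] 4379
scene [[378.59081002754743, 0.0, 315.4252670164749], [0.0, 378.59081002754743, 198.8313409722654], [0.0, 0.0, 1.0]] [[0.09572778438982697, 0.9952458827788195, 0.017939456725973458], [0.6748272428034514, -0.05163878029348274, -0.7361668484386491], [-0.7317406532823677, 0.08257765546205394, -0.6765623010132058]] [-133.84480722800632, -345.8561932312534, 1223.6452467328322]
parcel 0.95 [173.9, 229.0, 279.8, 372.2] 9744
parcel 0.94 [365.4, 101.0, 456.0, 159.8] 3768
parcel 0.71 [132.9, 102.8, 231.6, 156.8] 3907
parcel 0.62 [304.3, 157.0, 404.1, 220.6] 5666
bay 0.86 [301.4, 201.5, 439.3, 273.7] 1166
other_parcel 0.7 [135.0, 153.4, 242.7, 221.4] 6086
```

View pics/top0.png

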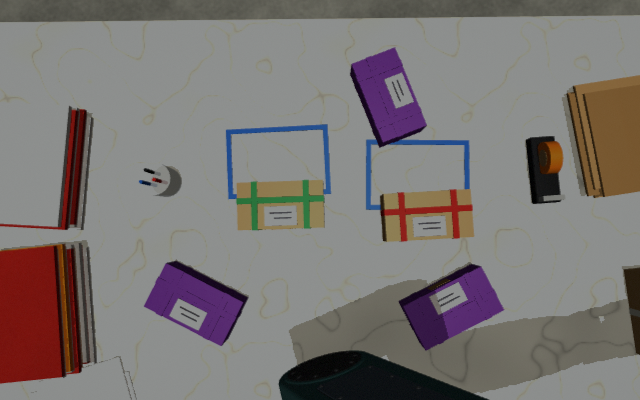

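View pics/scene0.png

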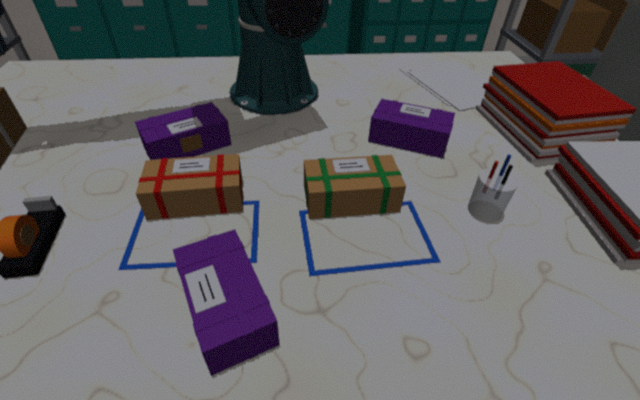

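The top view shows the green-strapped parcel at px (280,205) and the red-strapped one at (428,215). Three purple look-alikes stand at (388,97), (197,303) and (451,307). Blue bays lie at about (278,160) and (418,175). The green straps pick out the parcel at (280,205), and the bay just ahead of it is the one at (278,160).

```bash
cat > h.py <<'E'
from cell import manip
import cv2,numpy as np
from scipy.optimize import least_squares
def world(p):
    K,R,t=p["K"],p["R"],p["t"]; z=p["z_map"].astype(float)
    v,u=np.mgrid[0:400,0:640]
    c=np.stack([(u-K[0,2])/K[0,0]*z,(v-K[1,2])/K[1,1]*z,z],-1)
    W=(c-t)@R
    W[z<=0]=np.nan
    return W
def rectres(P,hx,hy,q):
    c,s=np.cos(q[2]),np.sin(q[2]); d=P-q[:2]; x=np.abs(c*d[:,0]+s*d[:,1])-hx; y=np.abs(-s*d[:,0]+c*d[:,1])-hy
    return np.where((x>0)&(y>0),np.hypot(np.maximum(x,0),np.maximum(y,0)),np.maximum(x,y))
def parcel(p,near,rad=140):
    """pose of a parcel's top face: points with z~75, kraft/any colour, near a xy"""
    W=world(p); m=(np.abs(W[:,:,2]-75)<9)&(np.hypot(W[:,:,0]-near[0],W[:,:,1]-near[1])<rad)
    hsv=cv2.cvtColor(p["img"],cv2.COLOR_RGB2HSV); m&=~((hsv[...,0]>120)&(hsv[...,0]<165)&(hsv[...,1]>80))
    n,l,st,ce=cv2.connectedComponentsWithStats(m.astype(np.uint8))
    k=1+np.argmax(st[1:,4]); m=l==k
    P=W[m]; (cx,cy),(a,b),th=cv2.minAreaRect(P[:,:2].astype(np.float32))
    # orientation: short axis = x
    th=np.radians(th)
    if a>b: a,b=b,a; th+=np.pi/2
    th=(th+np.pi/2)%np.pi-np.pi/2
    return np.array([cx,cy,th]),(a,b),np.nanmedian(P[:,2]),m
def bay(p,near,q0):
    W=world(p); hsv=cv2.cvtColor(p["img"],cv2.COLOR_RGB2HSV)
    m=(hsv[...,0]>100)&(hsv[...,0]<118)&(hsv[...,1]>120)&(np.abs(W[...,2])<15)&(np.hypot(W[...,0]-near[0],W[...,1]-near[1])<165)
    P=W[m]
    r=least_squares(lambda q:rectres(P[:,:2],81,121,q),q0,loss="soft_l1",f_scale=3)
    return r.x,np.median(P[:,2]),len(P),np.sqrt(np.mean(r.fun**2)),m
def px(p,X):
    c=p["R"]@np.asarray(X,float)+p["t"]; c=p["K"]@c; return c[:2]/c[2]
E
python3 - <<'E'
from h import *
for n,uv,uo in (("top",(280,205),(428,215)),("scene",(355,180),(190,180))):
    p=manip.camera(n);W=world(p)
    near=W[uv[1],uv[0]]; q,ab,z,m=parcel(p,near); print(n,"near",near.round(),"parcel",q.round(3),np.round(ab,1),z.round(1),m.sum())
    b=bay(p,[q[0]+115,q[1]],[q[0]+115,q[1],0]); print("bay",b[0].round(3),[np.round(x,2) for x in b[1:4]])
    o=W[uo[1],uo[0]]; qo,abo,zo,_=parcel(p,o); print("other",qo.round(3),np.round(abo,1),zo.round(1))
    im=p["img"].copy()
    for Q,hx,hy,zz in ((q,55,100,75),(b[0],81,121,0)):
        c,s=np.cos(Q[2]),np.sin(Q[2])
        pts=np.array([px(p,[Q[0]+c*x-s*y,Q[1]+s*x+c*y,zz]) for x,y in((-hx,-hy),(hx,-hy),(hx,hy),(-hx,hy))])
        cv2.polylines(im,[pts.round().astype(int)],True,(255,0,255),1)
    if n=="top": im=im[100:260,200:500]
    else: im=im[130:290,110:460]
    cv2.imwrite(f"pics/crop_{n}.png",cv2.resize(im,None,fx=2.2,fy=2.2,interpolation=cv2.INTER_CUBIC)[:,:,::-1])
E
```

```text
top near [521. 162.  76.] parcel [5.21742e+02 1.62738e+02 2.80000e-02] [111.3 200.2] 75.3 4101
bay [6.33406e+02 1.76303e+02 4.60000e-02] [np.float64(0.97), np.int64(1030), np.float64(3.23)]
other [ 4.96953e+02 -1.78728e+02  5.40000e-02] [112.4 203.7] 75.3
scene near [551. 162.  76.] parcel [5.23703e+02 1.61857e+02 2.90000e-02] [115.8 201.7] 75.8 3412
bay [6.34867e+02 1.75056e+02 4.60000e-02] [np.float64(1.47), np.int64(1176), np.float64(2.99)]
other [ 4.98050e+02 -1.78893e+02  4.90000e-02] [115.6 203.1] 75.8
```

View pics/crop_top.png

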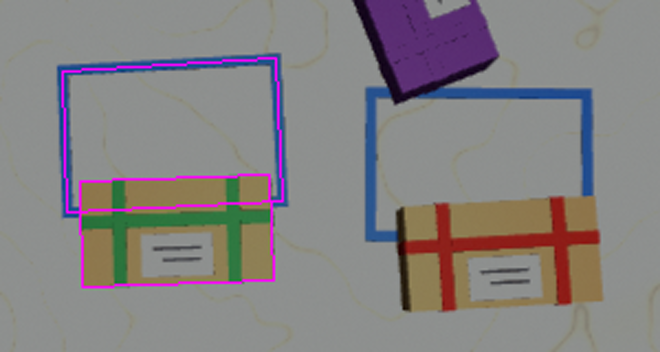

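View pics/crop_scene.png

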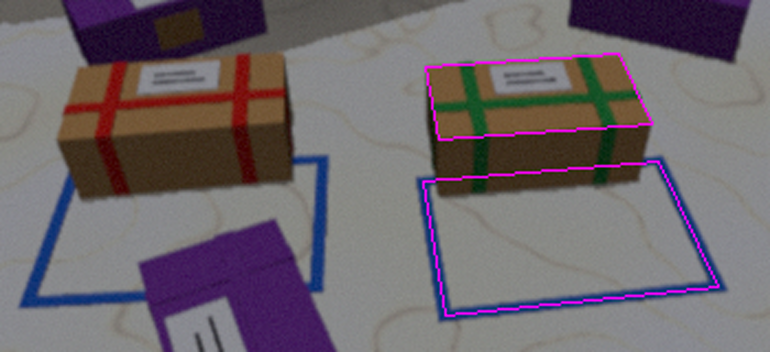

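The overlays fit both views, and heights and sizes agree. The green parcel is at (522.5, 162.5, yaw 0.028) and the bay at (634, 175.7, yaw 0.046). I push with a corner edge of the shut fingers turned about 45° to the bay, so the contact stays a single point as the parcel swings. First I turn the tool and shut the gripper.

Emit:
move_arm(commands=[{"xyz":[4,0,0],"dr":[0,0,-0.11],"gripper":0},{"xyz":[4,0,0],"dr":[0,0,-0.11],"gripper":0},{"xyz":[4,0,0],"dr":[0,0,-0.11],"gripper":0},{"xyz":[3,-2.5,0],"dr":[0,0,-0.11],"gripper":0},{"xyz":[3,-2.5,0],"dr":[0,0,-0.11],"gripper":0}], grip_force=20)

```text
time_s: 0.92
tcp_pos: [326.6, -550.6, 292.3]
tool_rot: [2.859, 1.294, -0.001]
contact_force: [-0.3, 0.1, 0.4]
width: 0.667
```

```bash
cat >> h.py <<'E'
from scipy.spatial.transform import Rotation as Ro
BAY=np.array([634.0,175.7,0.046])
def tool():
    s=manip.sense(); R=Ro.from_rotvec(s["tool_rot"]).as_matrix()
    return s,R,np.arctan2(R[1,0],R[0,0])
def plan(wps,step=38.0):
    """legs from the present TCP: rows and per-row tool shift in cm"""
    s,R,y=tool(); c=s["tcp_pos"]; print("t",round(s["time_s"],2),"tcp",c.round(1),"yaw",round(y,3),"tilt",R[:,2].round(3),"F",s["contact_force"].round(1),"w",round(s["width"],2),"j6",round(s["joint_pos"][5],2))
    for w in wps:
        d=np.asarray(w,float)-c; n=max(1,int(np.ceil(np.linalg.norm(d)/step)))
        print("to",np.round(w),"rows",n,"shift cm",np.round(R.T@d/n/10,2)); c=np.asarray(w,float)
E
python3 -c "
from h import *
plan([(560,-350,290),(520,100,290),(425,236,200),(425,236,94)])"
```

```text
t 0.92 tcp [ 326.6 -550.6  292.3] yaw 0.85 tilt [ 0.001 -0.004 -1.   ] F [-0.3  0.1  0.4] w 0.67 j6 -0.35
to [ 560 -350  290] rows 9 shift cm [3.39 0.48 0.02]
to [520 100 290] rows 12 shift cm [ 2.6  -2.72 -0.01]
to [425 236 200] rows 5 shift cm [ 0.79 -3.23  1.79]
to [425 236  94] rows 3 shift cm [ 0.01 -0.01  3.53]
```

Emit:
move_arm(commands=[{"xyz":[3.4,0.5,0],"dr":[0,0,0],"gripper":0},{"xyz":[3.4,0.5,0],"dr":[0,0,0],"gripper":0},{"xyz":[3.4,0.5,0],"dr":[0,0,0],"gripper":0},{"xyz":[3.4,0.5,0],"dr":[0,0,0],"gripper":0},{"xyz":[3.4,0.5,0],"dr":[0,0,0],"gripper":0},{"xyz":[3.4,0.5,0],"dr":[0,0,0],"gripper":0},{"xyz":[3.4,0,0],"dr":[0,0,0],"gripper":0},{"xyz":[3,-1.5,0],"dr":[0,0,0],"gripper":0}])

```text
time_s: 1.58
tcp_pos: [520.5, -345.8, 293.1]
tool_rot: [2.852, 1.305, 0.001]
contact_force: [0.3, 0.7, -0.1]
width: 0.083
```

Emit:
move_arm(commands=[{"xyz":[2.6,-2.7,0],"dr":[0,0,0],"gripper":0},{"xyz":[2.6,-2.7,0],"dr":[0,0,0],"gripper":0},{"xyz":[2.6,-2.7,0],"dr":[0,0,0],"gripper":0},{"xyz":[2.6,-2.7,0],"dr":[0,0,0],"gripper":0},{"xyz":[2.6,-2.7,0],"dr":[0,0,0],"gripper":0},{"xyz":[2.6,-2.7,0],"dr":[0,0,0],"gripper":0},{"xyz":[2.6,-2.7,0],"dr":[0,0,0],"gripper":0},{"xyz":[2.6,-2.7,0],"dr":[0,0,0],"gripper":0}])

```text
time_s: 2.25
tcp_pos: [492.8, -34.5, 292.3]
tool_rot: [2.85, 1.303, 0.006]
contact_force: [0.5, 0.4, -0.2]
width: 0.007
```

```bash
python3 -c "
from h import *
plan([(520,120,290),(425,236,200),(425,236,94)])"
```

```text
t 2.25 tcp [492.8 -34.5 292.3] yaw 0.858 tilt [ 0.007 -0.006 -1.   ] F [ 0.5  0.4 -0.2] w 0.01 j6 0.6
to [520 120 290] rows 5 shift cm [ 2.69 -1.61  0.03]
to [425 236 200] rows 5 shift cm [ 0.51 -2.97  1.77]
to [425 236  94] rows 3 shift cm [-0.   -0.03  3.53]
```

Emit:
move_arm(commands=[{"xyz":[2.7,-1.6,0],"dr":[0,0,0],"gripper":0},{"xyz":[2.7,-1.6,0],"dr":[0,0,0],"gripper":0},{"xyz":[2.7,-1.6,0],"dr":[0,0,0],"gripper":0},{"xyz":[2.2,-2,0],"dr":[0,0,0],"gripper":0},{"xyz":[1,-3,1.5],"dr":[0,0,0],"gripper":0},{"xyz":[0.5,-3,1.5],"dr":[0,0,0],"gripper":0},{"xyz":[0.5,-3,1.5],"dr":[0,0,0],"gripper":0},{"xyz":[0.5,-3,1.5],"dr":[0,0,0],"gripper":0}])

```text
time_s: 2.92
tcp_pos: [435.2, 199.3, 233.9]
tool_rot: [2.847, 1.304, 0.026]
contact_force: [2.0, 1.2, 0.1]
width: 0.001
```

```bash
python3 -c "
from h import *
plan([(430,238,200),(430,238,94)])"
```

```text
t 2.92 tcp [435.2 199.3 233.9] yaw 0.859 tilt [ 0.019 -0.003 -1.   ] F [2.  1.2 0.1] w 0.0 j6 1.11
to [430 238 200] rows 2 shift cm [ 1.28 -1.49  1.69]
to [430 238  94] rows 3 shift cm [-0.04 -0.06  3.53]
```

Emit:
move_arm(commands=[{"xyz":[1.3,-1.5,1.7],"dr":[0,0,0],"gripper":0},{"xyz":[1.3,-1.5,1.7],"dr":[0,0,0],"gripper":0},{"xyz":[0,0,3.3],"dr":[0,0,0],"gripper":0},{"xyz":[0,0,3.3],"dr":[0,0,0],"gripper":0},{"xyz":[0,0,3],"dr":[0,0,0],"gripper":0},{"xyz":[0,0,0],"dr":[0,0,0],"gripper":0}])

```text
time_s: 3.42
tcp_pos: [427.8, 245.1, 98.7]
tool_rot: [2.843, 1.314, 0.031]
contact_force: [-1.8, -0.1, -0.5]
width: 0.009
```

```bash
cat >> h.py <<'E'
def look(tag,near,r=None):
    p=manip.camera("top"); q,ab,z,m=parcel(p,near)
    c,s=np.cos(BAY[2]),np.sin(BAY[2]); d=q[:2]-BAY[:2]
    print("parcel",q.round(3),np.round(ab,1),"z",round(float(z),1),"n",m.sum()," in bay f,l: %.1f %.1f yaw %.1f deg"%(c*d[0]+s*d[1],-s*d[0]+c*d[1],np.degrees(q[2]-BAY[2])))
    im=p["img"][90:270,190:490]; cv2.imwrite(f"pics/{tag}.png",cv2.resize(im,None,fx=2,fy=2)[:,:,::-1])
    return q
E
python3 -c "
from h import *
look('a1',(522,162))
plan([(430,240,94),(442,240,94)])"
```

```text
parcel [5.21651e+02 1.62687e+02 2.90000e-02] [111.2 200.1] z 75.4 n 3514  in bay f,l: -112.8 -7.8 yaw -1.0 deg
t 3.47 tcp [428.6 245.5 100.9] yaw 0.866 tilt [ 0.024  0.    -1.   ] F [-0.6  0.8  0.2] w 0.0 j6 1.2
to [430 240  94] rows 1 shift cm [-0.34  0.45  0.69]
to [442 240  94] rows 1 shift cm [0.78 0.91 0.03]
```

View pics/a1.png

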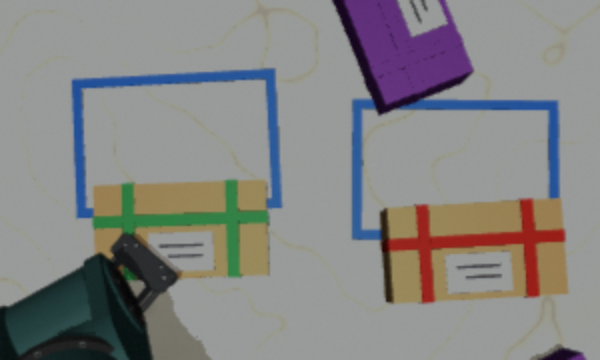

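The picture shows the shut gripper low behind the parcel's left part at about (150,265) in the crop. The parcel has not moved, and the red parcel and the purple box are clear. I now push the left corner.

Emit:
move_arm(commands=[{"xyz":[0.4,0.7,0.5],"dr":[0,0,0],"gripper":0},{"xyz":[0.3,0.5,0.1],"dr":[0,0,0],"gripper":0},{"xyz":[0.6,0.4,0],"dr":[0,0,0],"gripper":0},{"xyz":[0.6,0.4,0],"dr":[0,0,0],"gripper":0},{"xyz":[0.6,0.4,0],"dr":[0,0,0],"gripper":0},{"xyz":[0.6,0.4,0],"dr":[0,0,0],"gripper":0}])

```text
time_s: 3.97
tcp_pos: [475.3, 251.4, 102.2]
tool_rot: [2.844, 1.313, 0.04]
contact_force: [-4.0, 0.4, -2.0]
width: 0.004
```

```bash
python3 -c "
from h import *
look('a2',(535,162))
plan([(480,245,94)])"
```

```text
parcel [ 5.35905e+02  1.62296e+02 -1.91000e-01] [111.8 202.1] z 75.3 n 3158  in bay f,l: -98.6 -8.9 yaw -13.6 deg
t 4.02 tcp [476.9 252.1 102.6] yaw 0.865 tilt [ 0.029  0.003 -1.   ] F [-1.3 -0.  -0.4] w 0.0 j6 1.17
to [480 245  94] rows 1 shift cm [-0.35  0.68  0.86]
```

The left end is ahead by 13.6° against the bay, so I push a little further.

Emit:
move_arm(commands=[{"xyz":[0.35,0.35,0.3],"dr":[0,0,0],"gripper":0},{"xyz":[0.35,0.35,0.3],"dr":[0,0,0],"gripper":0},{"xyz":[0.35,0.3,0.3],"dr":[0,0,0],"gripper":0},{"xyz":[0,0,0],"dr":[0,0,0],"gripper":0}])

```text
time_s: 4.35
tcp_pos: [493.8, 254.6, 95.6]
tool_rot: [2.844, 1.312, 0.046]
contact_force: [-2.0, 0.4, -1.5]
width: 0.005
```

```bash
python3 -c "
from h import *
look('a3',(538,162))
plan([(450,250,105)])"
```

```text
parcel [ 5.42830e+02  1.60445e+02 -3.14000e-01] [112.6 201.6] z 75.4 n 3159  in bay f,l: -91.8 -11.0 yaw -20.6 deg
t 4.4 tcp [493.6 254.6  95.7] yaw 0.865 tilt [ 0.031  0.004 -1.   ] F [-1.2  0.9  0.5] w 0.0 j6 1.16
to [450 250 105] rows 2 shift cm [-1.58 -1.5  -0.53]
```

View pics/a3.png

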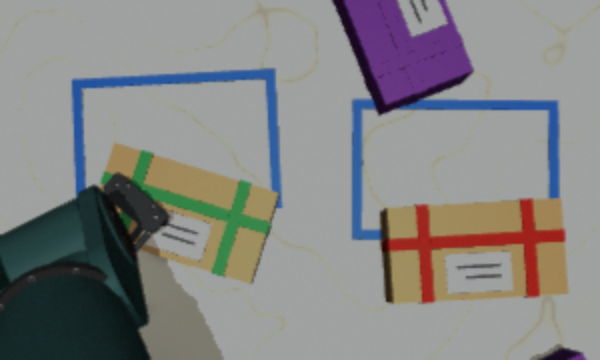

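The left end is now clearly ahead, by 20.6° against the bay, and nothing else has moved. I back off and go round to the right corner.

Emit:
move_arm(commands=[{"xyz":[-1.8,-1.8,0],"dr":[0,0,0],"gripper":0},{"xyz":[-2.2,-2,-0.5],"dr":[0,0,0],"gripper":0},{"xyz":[-2.3,2,-0.4],"dr":[0,0.015,0],"gripper":0},{"xyz":[-2.5,2.2,0],"dr":[0,0,0],"gripper":0},{"xyz":[-2.5,2.2,0],"dr":[0,0,0],"gripper":0},{"xyz":[-2,1.8,0],"dr":[0,0,0],"gripper":0}])

```text
time_s: 4.9
tcp_pos: [441.3, 126.4, 103.9]
tool_rot: [2.843, 1.326, 0.087]
contact_force: [0.2, 0.9, 0.9]
width: 0.002
```

```bash
python3 -c "
from h import *
plan([(428,106,95),(447,106,95)])"
```

```text
t 4.9 tcp [441.3 126.4 103.9] yaw 0.874 tilt [ 0.052  0.02  -0.998] F [0.2 0.9 0.9] w 0.0 j6 0.91
to [428 106  95] rows 1 shift cm [-2.46  0.27  0.78]
to [447 106  95] rows 1 shift cm [1.22 1.45 0.1 ]
```

Emit:
move_arm(commands=[{"xyz":[-1.5,0.3,0.4],"dr":[0.027,-0.049,0],"gripper":0},{"xyz":[-0.9,0,0.5],"dr":[0,0,0],"gripper":0},{"xyz":[0,0,0],"dr":[0,0,0],"gripper":0}])

```text
time_s: 5.15
tcp_pos: [428.7, 101.7, 95.1]
tool_rot: [2.849, 1.322, 0.005]
contact_force: [-0.2, 0.3, -0.4]
width: 0.007
```

```bash
python3 -c "
from h import *
look('a4',(543,160))
plan([(428,106,95),(447,106,95)])"
```

```text
parcel [ 5.42210e+02  1.60793e+02 -3.02000e-01] [112.4 202.1] z 75.4 n 3854  in bay f,l: -92.4 -10.7 yaw -19.9 deg
t 5.2 tcp [429.5 102.4  95.5] yaw 0.869 tilt [ 0.004  0.001 -1.   ] F [ 0.7 -0.2  0.3] w 0.0 j6 0.88
to [428 106  95] rows 1 shift cm [ 0.18 -0.35  0.05]
to [447 106  95] rows 1 shift cm [1.23 1.45 0.01]
```

View pics/a4.png

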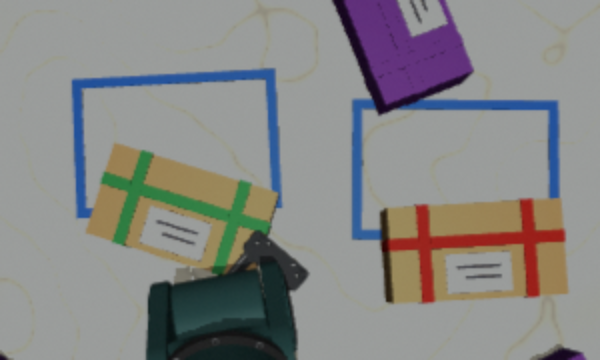

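Emit:
move_arm(commands=[{"xyz":[0.8,0.2,0],"dr":[0,0,0],"gripper":0},{"xyz":[0.7,0.4,0],"dr":[0,0,0],"gripper":0},{"xyz":[0.2,0.9,0],"dr":[0,0,0],"gripper":0},{"xyz":[0.2,0.9,0],"dr":[0,0,0],"gripper":0},{"xyz":[0.2,0.8,0],"dr":[0,0,0],"gripper":0},{"xyz":[0.2,0.8,0],"dr":[0,0,0],"gripper":0}])

```text
time_s: 5.7
tcp_pos: [476.3, 98.6, 95.5]
tool_rot: [-2.844, -1.332, -0.001]
contact_force: [-9.9, -0.1, 8.6]
width: 0.006
```

```bash
cat >> h.py <<'E'
def con(q):
    s,R,y=tool(); c=s["tcp_pos"]+R@np.array([16,13.5,50.]); d=c[:2]-q[:2]; a=q[2]
    print("finger corner in parcel frame",np.round([np.cos(a)*d[0]+np.sin(a)*d[1],-np.sin(a)*d[0]+np.cos(a)*d[1]],1))
E
python3 -c "
from h import *
q=look('a5',(550,160));con(q)
plan([(470,106,95)])"
```

```text
parcel [ 5.59525e+02  1.60958e+02 -1.32000e-01] [112.3 201.9] z 75.5 n 3253  in bay f,l: -75.1 -11.3 yaw -10.2 deg
finger corner in parcel frame [-52.5 -66.4]
t 5.75 tcp [478.   98.4  95.7] yaw 0.876 tilt [ 0.002  0.001 -1.   ] F [-2.5 -1.4 -0.9] w 0.0 j6 0.85
to [470 106  95] rows 1 shift cm [ 0.07 -1.1   0.07]
```

Emit:
move_arm(commands=[{"xyz":[-1.3,-0.2,0],"dr":[0,0,0],"gripper":0},{"xyz":[0,0.5,0],"dr":[0,0,0],"gripper":0},{"xyz":[0.5,0.8,0],"dr":[0,0,0],"gripper":0},{"xyz":[0.3,0.75,0],"dr":[0,0,0],"gripper":0},{"xyz":[0.3,0.75,0],"dr":[0,0,0],"gripper":0},{"xyz":[0.35,0.7,0],"dr":[0,0,0],"gripper":0},{"xyz":[0.35,0.7,0],"dr":[0,0,0],"gripper":0}])

```text
time_s: 6.33
tcp_pos: [510.8, 75.7, 95.0]
tool_rot: [-2.839, -1.337, 0.009]
contact_force: [-9.0, -0.4, 6.3]
width: 0.003
```

```bash
python3 -c "
from h import *
q=look('a6',(575,160));con(q)
plan([(470,106,95)])"
```

```text
parcel [5.78460e+02 1.63147e+02 1.25000e-01] [112.1 202.7] z 75.4 n 3204  in bay f,l: -56.1 -10.0 yaw 4.5 deg
finger corner in parcel frame [-55.8 -77.5]
t 6.38 tcp [512.4  75.5  95.2] yaw 0.88 tilt [-0.005  0.001 -1.   ] F [-2.3 -2.6 -0.8] w 0.01 j6 0.79
to [470 106  95] rows 2 shift cm [-0.18 -2.61  0.02]
```

Emit:
move_arm(commands=[{"xyz":[0.45,0.7,0],"dr":[0,0,0],"gripper":0},{"xyz":[0.5,0.7,0],"dr":[0,0,0],"gripper":0},{"xyz":[0.5,0.65,0],"dr":[0,0,0],"gripper":0},{"xyz":[0.5,0.6,0],"dr":[0,0,0],"gripper":0},{"xyz":[0.4,0.5,0],"dr":[0,0,0],"gripper":0}])

```text
time_s: 6.8
tcp_pos: [550.0, 72.3, 94.3]
tool_rot: [-2.837, -1.337, 0.02]
contact_force: [-7.2, -2.5, 6.7]
width: 0.005
```

```bash
python3 -c "
from h import *
q=look('a7',(590,160));con(q)
plan([(470,106,95)])"
```

```text
parcel [5.94094e+02 1.68173e+02 3.55000e-01] [112.1 201.6] z 75.4 n 2883  in bay f,l: -40.2 -5.7 yaw 17.7 deg
finger corner in parcel frame [-53.5 -78.4]
t 6.85 tcp [551.2  72.3  94.5] yaw 0.88 tilt [-0.013 -0.    -1.   ] F [-3.4 -2.3  1.2] w 0.0 j6 0.78
to [470 106  95] rows 3 shift cm [-0.86 -2.8   0.02]
```

Emit:
move_arm(commands=[{"xyz":[0.45,0.5,0],"dr":[0,0,0],"gripper":0},{"xyz":[0.4,0.4,0],"dr":[0,0,0],"gripper":0},{"xyz":[0,0,0],"dr":[0,0,0],"gripper":0}])

```text
time_s: 7.1
tcp_pos: [563.2, 72.7, 94.1]
tool_rot: [-2.837, -1.337, 0.023]
contact_force: [-2.0, -1.7, 0.9]
width: 0.006
```

```bash
python3 -c "
from h import *
q=look('a8',(595,165));con(q)
c,s=np.cos(q[2]),np.sin(q[2])
k=q[:2]+[c*-55-s*70,s*-55+c*70]; print('contact70',k)
plan([(505,90,100),(470,180,100),(k[0]-40,k[1]-2,94)])"
```

```text
parcel [6.00349e+02 1.71121e+02 4.65000e-01] [111.9 201.5] z 75.4 n 2791  in bay f,l: -33.8 -3.0 yaw 24.0 deg
finger corner in parcel frame [-58.2 -76.8]
contact70 [519.78451151 208.99381633]
t 7.15 tcp [563.   72.7  94.1] yaw 0.881 tilt [-0.015 -0.001 -1.   ] F [-0.2 -0.8  1.3] w 0.01 j6 0.78
to [505  90 100] rows 2 shift cm [-1.18 -2.79 -0.25]
to [470 180 100] rows 3 shift cm [ 1.57 -2.81  0.01]
to [480. 207.  94.] rows 1 shift cm [ 2.71 -0.96  0.58]
```

View pics/a8.png

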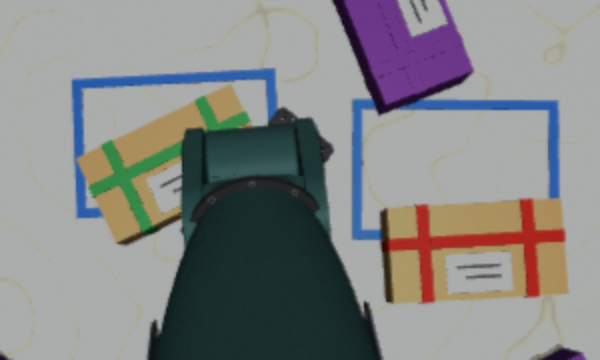

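The right end is now clearly ahead, by 24°. I go back round to the left corner.

Emit:
move_arm(commands=[{"xyz":[-1.2,-2.8,-0.2],"dr":[0,0,0],"gripper":0},{"xyz":[-1.2,-2.8,-0.3],"dr":[0,0,0],"gripper":0},{"xyz":[1.2,-2.8,0],"dr":[0,0,0],"gripper":0},{"xyz":[1.6,-2.6,0],"dr":[0,0,0],"gripper":0},{"xyz":[2,-2.3,0],"dr":[0,0,0],"gripper":0},{"xyz":[1.5,-1.2,0.5],"dr":[0,0,0],"gripper":0},{"xyz":[0,0,0],"dr":[0,0,0],"gripper":0}])

```text
time_s: 7.73
tcp_pos: [474.5, 199.0, 96.5]
tool_rot: [-2.841, -1.333, 0.007]
contact_force: [0.9, -0.7, 0.3]
width: 0.003
```

```bash
python3 -c "
from h import *
q=look('a9',(598,169));con(q)
plan([(478,207,94)])"
```

```text
parcel [5.99357e+02 1.70650e+02 4.56000e-01] [113.5 201.4] z 75.4 n 3669  in bay f,l: -34.8 -3.5 yaw 23.5 deg
finger corner in parcel frame [-80.2  73.9]
t 7.78 tcp [474.5 198.   96.7] yaw 0.877 tilt [-0.006  0.001 -1.   ] F [-0.  -0.4  0.4] w 0.0 j6 1.04
to [478 207  94] rows 1 shift cm [ 0.92 -0.31  0.27]
```

View pics/a9.png

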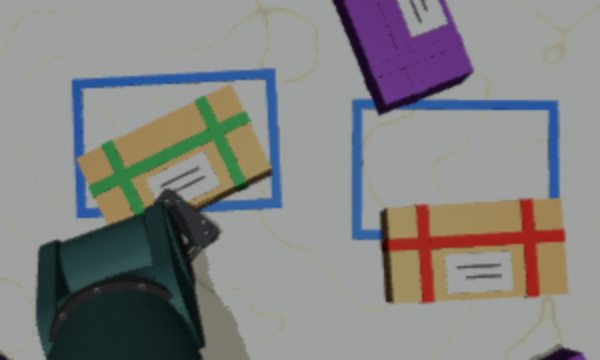

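Emit:
move_arm(commands=[{"xyz":[0.75,0.5,0.1],"dr":[0,0,0],"gripper":0},{"xyz":[0.75,0.5,0.1],"dr":[0,0,0],"gripper":0},{"xyz":[0.6,0.4,0],"dr":[0,0,0],"gripper":0},{"xyz":[0.7,0.15,0],"dr":[0,0,0],"gripper":0},{"xyz":[0.7,0.15,0],"dr":[0,0,0],"gripper":0},{"xyz":[0.7,0.15,0],"dr":[0,0,0],"gripper":0}])

```text
time_s: 8.28
tcp_pos: [517.6, 215.5, 93.8]
tool_rot: [-2.842, -1.328, 0.018]
contact_force: [-10.0, -1.9, 8.2]
width: 0.004
```

```bash
python3 -c "
from h import *
q=look('a10',(603,169));con(q)
plan([(478,207,94)])"
```

```text
parcel [6.12087e+02 1.72723e+02 3.12000e-01] [112.3 201.9] z 75.3 n 2895  in bay f,l: -22.0 -2.0 yaw 15.3 deg
finger corner in parcel frame [-55.1  67.3]
t 8.33 tcp [518.9 216.2  94. ] yaw 0.874 tilt [-0.011 -0.    -1.   ] F [-4.3  1.  -0.9] w 0.01 j6 1.04
to [478 207  94] rows 2 shift cm [-1.67 -1.27  0.02]
```

Emit:
move_arm(commands=[{"xyz":[0.7,0.2,0],"dr":[0,0,0],"gripper":0},{"xyz":[0.7,0.2,0],"dr":[0,0,0],"gripper":0},{"xyz":[0.5,0.2,0],"dr":[0,0,0],"gripper":0},{"xyz":[0,0,0],"dr":[0,0,0],"gripper":0}])

```text
time_s: 8.67
tcp_pos: [536.0, 224.6, 92.7]
tool_rot: [-2.844, -1.321, 0.03]
contact_force: [-2.7, 1.3, 1.0]
width: 0.006
```

```bash
python3 -c "
from h import *
q=look('a11',(620,172));con(q)
plan([(478,207,94)])"
```

```text
parcel [6.24100e+02 1.73599e+02 1.85000e-01] [112.7 201.9] z 75.3 n 2755  in bay f,l: -10.0 -1.6 yaw 7.9 deg
finger corner in parcel frame [-57.5  65.9]
t 8.72 tcp [535.8 224.5  92.6] yaw 0.87 tilt [-0.02  -0.003 -1.   ] F [-2.1  0.5  1.2] w 0.01 j6 1.05
to [478 207  94] rows 2 shift cm [-2.53 -1.65 -0.01]
```

Emit:
move_arm(commands=[{"xyz":[0.1,-1.1,0],"dr":[0,0,0],"gripper":0},{"xyz":[0.2,0.2,0],"dr":[0,0,0],"gripper":0},{"xyz":[0.5,0.5,-0.1],"dr":[0,0,0],"gripper":0},{"xyz":[0.5,0.25,0],"dr":[0,0,0],"gripper":0},{"xyz":[0.45,0.2,0],"dr":[0,0,0],"gripper":0},{"xyz":[0,0,0],"dr":[0,0,0],"gripper":0}])

```text
time_s: 9.22
tcp_pos: [548.5, 237.3, 92.9]
tool_rot: [-2.845, -1.317, 0.036]
contact_force: [-4.8, 0.6, 3.3]
width: 0.006
```

```bash
python3 -c "
from h import *
q=look('a12',(625,173));con(q)
plan([(478,207,94)])"
```

```text
parcel [6.31953e+02 1.73257e+02 9.10000e-02] [113.  201.6] z 75.3 n 2780  in bay f,l: -2.2 -2.3 yaw 2.6 deg
finger corner in parcel frame [-57.7  72.8]
t 9.27 tcp [548.4 237.2  92.8] yaw 0.867 tilt [-0.023 -0.004 -1.   ] F [-2.4  0.9  1.8] w 0.01 j6 1.06
to [478 207  94] rows 3 shift cm [-2.28 -1.14  0.02]
```

Emit:
move_arm(commands=[{"xyz":[0.35,0.2,0],"dr":[0,0,0],"gripper":0},{"xyz":[0.2,0.1,0],"dr":[0,0,0],"gripper":0},{"xyz":[0,0,0],"dr":[0,0,0],"gripper":0}])

```text
time_s: 9.52
tcp_pos: [554.1, 239.5, 92.7]
tool_rot: [-2.844, -1.317, 0.041]
contact_force: [-6.9, -0.2, 5.3]
width: 0.008
```

```bash
python3 -c "
from h import *
q=look('a13',(628,173));con(q)
plan([(478,207,94)])"
```

```text
parcel [6.33724e+02 1.73495e+02 6.60000e-02] [111.8 201. ] z 75.4 n 2755  in bay f,l: -0.4 -2.2 yaw 1.2 deg
finger corner in parcel frame [-55.6  73.1]
t 9.57 tcp [554.1 239.5  92.7] yaw 0.867 tilt [-0.027 -0.005 -1.   ] F [-6.8 -0.2  4.5] w 0.0 j6 1.06
to [478 207  94] rows 3 shift cm [-2.47 -1.23  0.03]
```

One degree remains, so I nudge it slightly, back off and look again with an unobstructed view.

Emit:
move_arm(commands=[{"xyz":[0.25,0.15,0],"dr":[0,0,0],"gripper":0},{"xyz":[0,0,0],"dr":[0,0,0],"gripper":0},{"xyz":[-0.8,-0.8,0],"dr":[0,0,0],"gripper":0},{"xyz":[-2,-2,0],"dr":[0,0,0],"gripper":0},{"xyz":[-2.5,-2.5,-0.3],"dr":[0,0,0],"gripper":0},{"xyz":[-2.5,-2,-1],"dr":[0,0,0],"gripper":0},{"xyz":[0,0,0],"dr":[0,0,0],"gripper":0}])

```text
time_s: 10.15
tcp_pos: [448.3, 227.4, 108.8]
tool_rot: [-2.846, -1.314, 0.038]
contact_force: [-0.0, 0.5, -0.4]
width: 0.004
```

Run:
```python
from h import *
q=look('a14',(630,173));con(q)
for n in ("top","scene"):
    p=manip.camera(n); Q,ab,z,m=parcel(p,q[:2]); b=bay(p,BAY[:2],BAY)
    d=Q[:2]-b[0][:2];c,s=np.cos(b[0][2]),np.sin(b[0][2])
    print(n,"parcel",Q.round(3),"bay",b[0].round(3),"diff",round(c*d[0]+s*d[1],1),round(-s*d[0]+c*d[1],1),np.degrees(Q[2]-b[0][2]).round(2))
    print("other",parcel(p,(497,-179))[0].round(3))
    im=p["img"]; cv2.imwrite(f"pics/f_{n}.png",im[:,:,::-1])
plan([(478,207,150)])
```

```text
parcel [6.34826e+02 1.73149e+02 5.50000e-02] [112.3 202.9] z 75.4 n 4058  in bay f,l: 0.7 -2.6 yaw 0.5 deg
finger corner in parcel frame [-161.3   67.2]
top parcel [6.35161e+02 1.73301e+02 5.40000e-02] bay [6.33381e+02 1.76233e+02 4.60000e-02] diff 1.6 -3.0 0.48
other [ 4.97054e+02 -1.78040e+02  5.00000e-02]
scene parcel [6.3620e+02 1.7213e+02 4.7000e-02] bay [6.34784e+02 1.75124e+02 4.70000e-02] diff 1.3 -3.1 0.02
other [ 4.98026e+02 -1.78377e+02  4.70000e-02]
t 10.3 tcp [453.7 228.9 108.9] yaw 0.865 tilt [-0.021 -0.002 -1.   ] F [-0.7 -0.2 -0.6] w 0.01 j6 1.12
to [478 207 150] rows 2 shift cm [-0.07  1.61 -2.08]
```

View pics/a14.png

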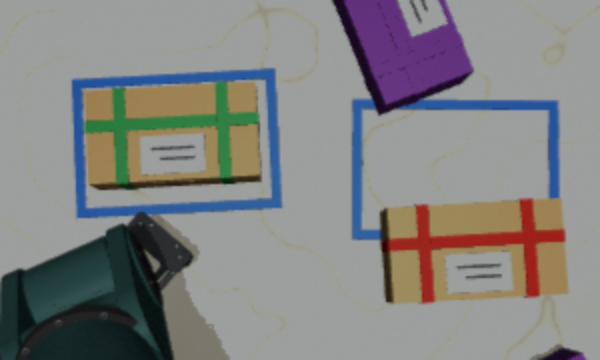

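View pics/f_scene.png

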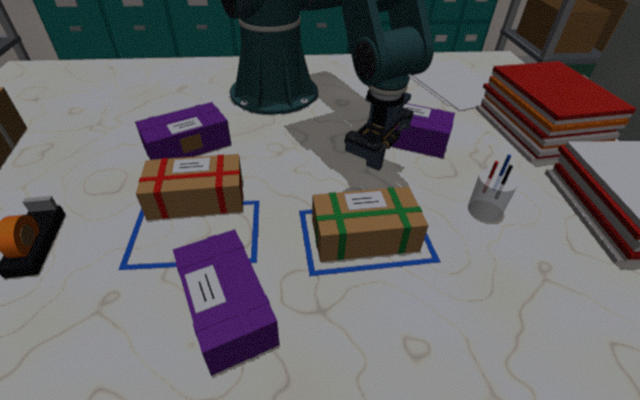

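The green parcel stands inside its blue bay in both views, about 1.5 mm ahead and 3 mm right of centre and within 0.5° of square. The red parcel is where it was. I lift clear and hand in.

Emit:
move_arm(commands=[{"xyz":[0,0,-3],"dr":[0,0,0],"gripper":0},{"xyz":[0,0,-3],"dr":[0,0,0],"gripper":0},{"xyz":[0,0,-2],"dr":[0,0,0],"gripper":0},{"xyz":[0,0,0],"dr":[0,0,0],"gripper":0},{"xyz":[0,0,0],"dr":[0,0,0],"gripper":0}])

```text
time_s: 10.72
tcp_pos: [460.5, 230.0, 191.6]
tool_rot: [-2.847, -1.312, 0.027]
contact_force: [0.4, -0.4, -0.3]
width: 0.007
```

```bash
python3 -c "
from h import *
look('a15',(635,173)); plan([(478,207,150)]); print(manip.hand_in())"
```

```text
parcel [6.34989e+02 1.73139e+02 4.80000e-02] [112.  202.8] z 75.4 n 4052  in bay f,l: 0.9 -2.6 yaw 0.1 deg
t 10.77 tcp [460.6 230.1 191.5] yaw 0.863 tilt [-0.018 -0.001 -1.   ] F [0.1 0.1 0.8] w 0.01 j6 1.12
to [478 207 150] rows 2 shift cm [-0.29  1.44  2.06]
the job is handed in; nothing more can be done
None
```

The green parcel is in its bay, and I handed the job in at about 10.8 s. I walked it there with three turns on its near side:
1. **Left corner:** pushed until that end was about 20° ahead of square with the bay.
2. **Right corner:** pushed until that end was about 24° ahead.
3. **Left corner:** pushed again until the parcel was square.

**Last checks:** The parcel stands about 1–2 mm ahead of and 3 mm to the right of the bay's centre, and within 0.5° of square. The two cameras agree to within about 1 mm and 0.5°, and the parcel's top is level at 75 mm, so it did not tip. The red parcel stayed put to within 1 mm. The arm was clear and touching nothing, and the largest contact force I read was about 13 N. No check failed.

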